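# Lock the citrus press's stop screw

## Task

The stop screw of the citrus press has just been set, and the spanner left on its head holds it against the bowl. Swing the lever of the jam nut clockwise (seen from above) until the nut is fully tight, with the spanner still in place so that the screw keeps its setting; then take the spanner off the screw and lay it flat inside the steel tray. Do not knock over or shove aside the coupe glass and the jigger that stand in front of the press.

Things in the scene. Friction and masses are not known exactly. Their poses are not given: they have to be found in the camera images.
- press: Hinged lever citrus press, fixed: grey base 150 mm (x) by 400 mm (y), top 30 mm above the rubber mat; origin under the base's centre, on the mat (6 mm above the table). At its +y end a clevis with the 0.5 m arm thrown open, leaning to +y; in the middle the juicing bowl; at its -y end, 150 mm from the origin, the upright stop screw and its jam nut.
- bowl_rim (a point): Centre of the mouth of the fixed steel juicing bowl (100 mm across, rim 108 mm above the mat, reamer tip 17 mm above this point), standing on a round plinth 128 mm across whose top is 70 mm above the mat.
- screw_head (a point): Centre of the stop screw's square steel head (30 mm square, 20 mm tall; the screw's top is 19 mm above this point), on its vertical axis. Below: a flange 46 mm across, the thread, then the jam nut (hub 44 mm across). It does not move sideways. The screw turns with little effort (0.1 N m), so without the spanner the nut drags it round.
- stop_screw (a joint): How far the stop screw has turned from its setting, rad, positive clockwise from above; 0 at the start.
- jam_nut (a joint): How far the jam nut is turned on the screw, rad, positive clockwise from above; 1.6 is tight (a solid stop), and it starts loose at 0.05 to 0.85. It turns with 0.2 N m (about 2 N at the knob) and stays where it is left.
- nut_knob (a point): Centre of the upright metal knob (26 mm across, 36 mm tall) on the end of the jam nut's lever, 95 mm from the screw's axis, 79 mm above the mat. It travels in a level circle about the screw's axis, clockwise towards the robot until tight; nothing stands in its way. Grip it from above or push it. The lever's rod (11 mm thick) slopes from it down to the nut.
- spanner_mid (a point): Grip point, near the balance, of the loose dark steel open-end spanner (203 mm, 0.3-0.5 kg): middle of its flat handle, 22 mm wide, 12 mm thick. +x points to the handle's free end (115 mm off), -x to the jaw's centre (70 mm off; jaw 62 mm wide) over the screw's head. It rests on the screw's flange and the plinth, stopped by the bowl from turning clockwise, and lifts off straight up 30 mm.
- tray_floor (a point): Centre of the inner floor of the low steel tray, fixed, 10 mm above the table. Inside 258 mm (point x) by 138 mm (point y); rim 16 mm above this floor.
- coupe_mid (a point): Stemmed coupe glass, bystander: 96 mm across, 158 mm tall; this point is on its axis, 80 mm up.
- jigger_mid (a point): Steel double-cone jigger, bystander: 44 mm across, 95 mm tall; this point is on its axis, half-way up.

How it is judged:
By the outcome, as a careful person would: the job done as asked, in the order asked, and still so for the second after the job is handed in, with the robot touching nothing.
It also fails if it takes over 61 s, if anything falls off the work surface, if the arm or the gripper's body presses on something with over 40 N, if the wrist force passes 120 N, or if a joint passes its speed limit or range.

## Robot

A 6-joint arm with a two-finger parallel gripper is mounted at the origin on the work surface. World frame = base frame: x ahead of the robot, y to its left, z up, the work surface at z = 0. Lengths are in m, angles in rad, forces in N, time in s.
With the tool pointing down it reaches from about 0.35 to 0.775 m from the base axis. Payload 7.3 kg.
Tool frame: the origin (TCP) lies on the front face of the gripper's body, between the roots of the fingers; the fingertips stand 66 mm ahead of it and the grasp point (between the pads) lies 47 mm ahead of it; z points along the fingers, y is the direction in which the jaws open and shut (so a half turn about z gives the same grasp; the last joint's range is limited). The gripper opens to 92 mm and grips with 3 to 60 N. Pads are 19 mm wide; open, the fingers measure 130 mm over their backs; the gripper's body (75 mm by 190 mm) begins 47 mm behind the grasp point.
Start: joints at [1.046, 0.342, 1.524, -0, 1.275, -0.146], TCP at [0.194, 0.488, 0.292] pointing down, gripper open.
Joint ranges: [-2.53, 2.53], [-0.77, 2.02], [0.04, 2.7], [-1, 4.14], [0.28, 2.66], [-3.11, 3.11]. Speed limits (rad/s): [2.57, 2.57, 3.14, 3.14, 3.14, 3.14].

## Interface

Orientations are given as [roll, pitch, yaw] about the fixed x, y, z axes, in that order (R = Rz(yaw) Ry(pitch) Rx(roll)).
In Python, from cell import observe, read_camera, hand_in, search_frame, tip_of gives the robot as it stands. The module is installed in compiled form; this text tells all that it offers.
- The arm moves only by the tool apply_moves, never from a script. Its argument "motion" is a list of rows, each an object with "offset": the shift along the tool's x, y, z in mm, a list of three; "rotation": the turn, a rotation vector about the tool's x, y, z in rad, a list of three. In form: [{"offset": [x, y, z], "rotation": [rx, ry, rz]}, ...]. A call has 1 to 12 rows; each row shifts and turns the pose as measured when the row begins, along the tool's axes as they then stand; what a row does not reach is not made up. A row lasts 1/12 s, in which the tool goes at most 41.7 mm and 7.16 degrees, less where a joint would pass 70% of its speed; a pose out of reach is approached as far as the arm can. A call with a gripper value outside its range is refused whole. "grip" is the closure, from 0 (fully open) to 1 (shut), set as the call begins (left out, the last holds). The fingers move at their own pace and stop on an object; "grip_force" is the grip in N (left out, the last holds). Time passes only in rows, so rows that do not move let the fingers close. It gives the time, the measured TCP pose, the force and the opening at its end, in the units of the state.
- observe(): the state, without advancing time (a new reading comes with each control period).
- read_camera(name): name is "side" or "top" or "wrist"; returns a dict with "img" (480x640x3 uint8, red, green, blue), "camera_matrix" (3x3 intrinsics, pixels), "D" ([k1, k2, p1, p2, k3] as OpenCV has them; the pictures are not rectified), "R" (3x3) and "t" (3): a world point X has camera coordinates R X + t; the wrist camera has in their place "tool_from_camera" (4x4, takes a point from camera to tool coordinates, whose origin is the TCP and whose axes are the flange's). Camera axes: x right, y down, z forward; pixel columns grow to the right and rows downward; lengths in m; the calibration is good to about 2 mm. A picture is of the moment at which its call begins: read the wrist's pose just before it. There is no depth.
- hand_in(): hands the job in, once; it reports no verdict.
Trained networks look in a picture, given as the dict that the camera call returned (one of the last four; its "shot" number tells which), for a name from the list of things; names that differ only in an ending like _2 or _b are one class to them, and where a whole thing is asked for, a point or a joint stands for the part that bears it (a point fixed in the world has none). Each returns a list of dicts, best first, with "score" (0 to 1); they miss things now and then, are a little off and sometimes report something else, mostly with a low value. They report only what shows in the picture. A call takes as long as a camera call.
- search_frame(query, picture): "location" ([x, y, z] in m, in world coordinates, good to about 4 mm: the middle of the surface that is visible of it).
- tip_of(query, picture): "location" ([x, y, z] in m, in world coordinates, good to about 4 mm: a listed point, or the origin of a listed thing).
The state is a dict: "time": time; "qpos": joint angles; "qvel": joint speeds; "joint_efforts": joint torques, N m; "tool_pos": TCP position; "tool_rot": TCP orientation; "contact_force": force on the tool from outside, world axes, zero at the start; "torque": the same for the moment, N m; "opening": finger opening in m.
Only numpy, scipy, OpenCV 4.12 (cv2) and the standard library are available. Lean on these libraries where they do the work, as an engineer would, in place of code of your own. Each camera call takes 0.05 s, during which the arm holds its last target.

## Working session

There is one attempt and no reset: what is moved stays moved. The work goes in short steps, Python scripts to look and compute and a tool call to move; the robot and the scene stay as the last step left them, time stands still between calls to the robot, and variables do not carry over. Pictures are saved under pics/ and viewed, and the job is handed in when it is done.

Besides the shell and the picture viewer there is one more tool, called after "Request:" as name(argument=value, ...), one argument or row to a line, values as JSON. apply_moves: Moves the arm, as the interface text tells. Its arguments: {"type":"object","properties":{"motion":{"type":"array"},"grip":{"type":"number"},"grip_force":{"type":"number"}},"required":["motion"]}

```bash
mkdir -p pics
python3 - <<'E'
from cell import *
import cv2
s=observe()
for k,v in s.items(): print(k,v)
for n in ["side","top"]:
    p=read_camera(n); cv2.imwrite(f"pics/{n}0.png",p["img"][:,:,::-1])
    print(n,p["shot"],p["camera_matrix"].tolist(),p["R"],p["t"])
    for q in ["press","bowl_rim","screw_head","nut_knob","spanner_mid","tray_floor","coupe_mid","jigger_mid"]:
        r=tip_of(q,p); print(q,[( [round(float(x),4) for x in d["location"]],round(d["score"],2),{k:v for k,v in d.items() if k not in("location","score")}) for d in r[:2]])
E
```

```text
time 0.0
qpos [ 1.04600117e+00  3.42713834e-01  1.52503032e+00 -1.44113517e-05
  1.27538063e+00 -1.45983979e-01]
qvel [-0.00034923  0.00029434  0.00144734 -0.00045406 -0.00013599  0.00099554]
joint_efforts [ 4.57849237e-04 -4.31253970e+01 -2.44219798e+01  7.17438734e-02
  5.61410410e-02 -1.37557727e-04]
tool_pos [0.1939716  0.48751951 0.29154485]
tool_rot [-3.14007482e+00 -2.09238756e-04  2.76278553e+00]
contact_force [-0.09625608 -0.40212912 -0.60401687]
torque [-0.03094362 -0.0016567  -0.00369785]
opening 0.09166966668875481
side 1 [[592.6794348373849, 0.0, 314.5610646354213], [0.0, 592.6794348373849, 233.94676684057197], [0.0, 0.0, 1.0]] [[ 0.86878448 -0.49518339  0.00263238]
 [-0.31207467 -0.55163762 -0.77350199]
 [ 0.38447746  0.67118503 -0.6337884 ]] [-0.49050109  0.18027766  1.31480883]
press [([0.5463, 0.1014, 0.0023], 0.72, {})]
bowl_rim [([0.5484, 0.1251, 0.1124], 0.87, {}), ([0.5483, -0.0484, 0.0882], 0.37, {})]
screw_head [([0.5476, -0.0474, 0.0859], 0.72, {})]
nut_knob [([0.5801, -0.1414, 0.0898], 0.73, {}), ([0.5481, 0.1266, 0.1149], 0.66, {})]
spanner_mid [([0.5292, 0.
[... 178 characters left out ...]
0.3698, 0.0106, 0.0534], 0.95, {})]
top 2 [[454.51925134319634, 0.0, 321.06235496468463], [0.0, 454.51925134319634, 233.31326684183517], [0.0, 0.0, 1.0]] [[-7.88240887e-04 -9.99994643e-01 -3.17674322e-03]
 [-9.86599108e-01  1.29599565e-03 -1.63157961e-01]
 [ 1.63161204e-01  3.00556425e-03 -9.86594845e-01]] [-0.0656194   0.52049319  0.89199726]
press [([0.5485, 0.103, 0.0053], 0.72, {})]
bowl_rim [([0.5445, 0.1272, 0.1131], 0.67, {})]
screw_head []
nut_knob [([0.5818, -0.1361, 0.0813], 0.57, {})]
spanner_mid [([0.5227, 0.0189, 0.0851], 0.6, {})]
tray_floor [([0.5475, -0.3693, 0.0106], 0.62, {})]
coupe_mid [([0.3464, 0.2428, 0.0832], 0.85, {})]
jigger_mid [([0.3716, 0.0156, 0.0503], 0.74, {})]
```

View pics/side0.png

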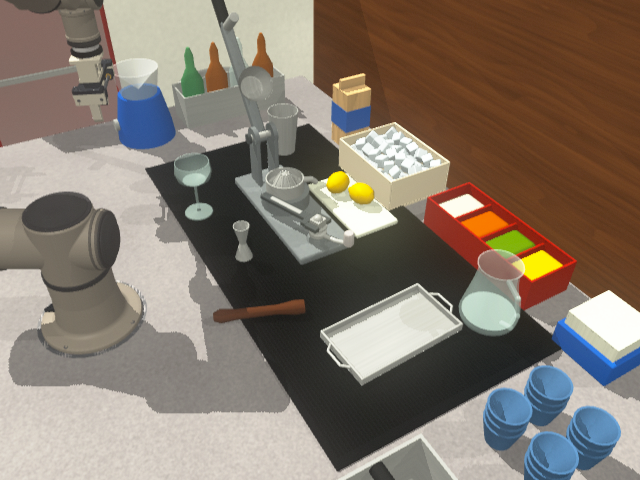

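View pics/top0.png

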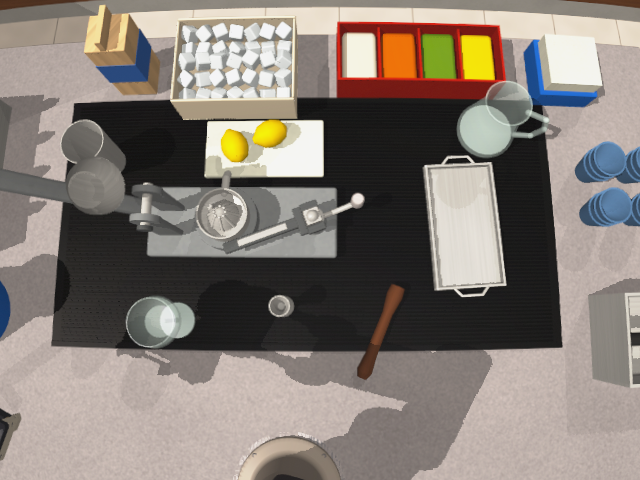

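```bash
cat > h.py <<'E'
from cell import *
import numpy as np, cv2
from scipy.spatial.transform import Rotation as Ro
def R(s): return Ro.from_euler('xyz',s["tool_rot"])
def plan(target,yaw,n,s=None):
    """total world shift split in n rows; tool pointing down"""
    s=s or observe()
    p=np.array(s["tool_pos"]);y0=s["tool_rot"][2]
    dy=(yaw-y0+np.pi)%(2*np.pi)-np.pi
    d=np.array(target)-p
    for i in range(n):
        y=y0+dy*i/n
        Rm=Ro.from_euler('xyz',[np.pi,0,y])
        print(np.round(Rm.inv().apply(d/n)*1000,1).tolist(), "rz",round(-dy/n,4))
def show(s):
    print("t",round(s["time"],2),"pos",np.round(s["tool_pos"],4),"rot",np.round(s["tool_rot"],4),"F",np.round(s["contact_force"],1),"open",round(s["opening"],4),"q",np.round(s["qpos"],2))
def wristpose(p,s):
    T=np.eye(4);T[:3,:3]=R(s).as_matrix();T[:3,3]=s["tool_pos"]
    W=T@p["tool_from_camera"]; Rc=W[:3,:3].T; return Rc,-Rc@W[:3,3]
def proj(X,p,Rt=None):
    Rc,t=Rt if Rt else (p["R"],p["t"])
    return cv2.projectPoints(np.atleast_2d(np.array(X,float)),cv2.Rodrigues(np.array(Rc))[0],np.array(t,float),p["camera_matrix"],np.array(p["D"],float))[0].reshape(-1,2)
def ray(uv,p,Rt=None):
    Rc,t=Rt if Rt else (p["R"],p["t"]);Rc=np.array(Rc)
    n=cv2.undistortPoints(np.array([[uv]],float),p["camera_matrix"],np.array(p["D"],float)).ravel()
    d=Rc.T@np.array([n[0],n[1],1]); return -Rc.T@np.array(t),d/np.linalg.norm(d)
def onz(uv,z,p,Rt=None):
    o,d=ray(uv,p,Rt); return o+d*(z-o[2])/d[2]
def tri(rays):
    A=sum(np.eye(3)-np.outer(d,d) for o,d in rays);b=sum((np.eye(3)-np.outer(d,d))@o for o,d in rays)
    return np.linalg.solve(A,b)
E
python3 - <<'E'
from h import *
show(observe()); p=read_camera("wrist"); print(p["tool_from_camera"],p["camera_matrix"])
plan([0.50,-0.06,0.34],np.radians(110),12)
E
```

```text
t 0.9 pos [0.1941 0.4878 0.2922] rot [ 3.1416 -0.      2.7628] F [ 0.   0.1 -0.1] open 0.0918 q [ 1.05  0.34  1.52  0.    1.28 -0.15]
[[-3.52686364e-05 -9.69751162e-01 -2.44095644e-01  6.57303537e-02]
 [ 9.99999916e-01 -1.33944407e-04  3.87651778e-04 -1.14702635e-03]
 [-4.08621008e-04 -2.44095610e-01  9.69751085e-01 -9.21579599e-02]
 [ 0.00000000e+00  0.00000000e+00  0.00000000e+00  1.00000000e+00]] [[349.96852331   0.         318.40503722]
 [  0.         349.96852331 239.67792082]
 [  0.           0.           1.        ]]
[-40.6, -33.0, -4.0] rz 0.0702
[-42.8, -30.1, -4.0] rz 0.0702
[-44.8, -27.0, -4.0] rz 0.0702
[-46.6, -23.8, -4.0] rz 0.0702
[-48.1, -20.4, -4.0] rz 0.0702
[-49.4, -17.0, -4.0] rz 0.0702
[-50.5, -13.5, -4.0] rz 0.0702
[-51.3, -9.9, -4.0] rz 0.0702
[-51.9, -6.3, -4.0] rz 0.0702
[-52.2, -2.6, -4.0] rz 0.0702
[-52.3, 1.0, -4.0] rz 0.0702
[-52.1, 4.7, -4.0] rz 0.0702
```

Request:
apply_moves(
  motion=[
    {"offset":[-29,-24,-4],"rotation":[0,0,0.06]},
    {"offset":[-30,-22,-4],"rotation":[0,0,0.06]},
    {"offset":[-31,-20,-4],"rotation":[0,0,0.06]},
    {"offset":[-33,-18,-4],"rotation":[0,0,0.06]},
    {"offset":[-34,-16,-4],"rotation":[0,0,0.06]},
    {"offset":[-34,-14,-4],"rotation":[0,0,0.06]},
    {"offset":[-35,-12,-4],"rotation":[0,0,0.06]},
    {"offset":[-35,-10,-4],"rotation":[0,0,0.06]},
    {"offset":[-36,-8,-4],"rotation":[0,0,0.06]},
    {"offset":[-36,-6,-4],"rotation":[0,0,0.06]},
    {"offset":[-36,-4,-4],"rotation":[0,0,0.06]},
    {"offset":[-36,-2,-4],"rotation":[0,0,0.06]},
  ],
)

```text
time: 1.95
tool_pos: [0.4052, 0.0847, 0.3415]
tool_rot: [3.137, -0.001, 2.023]
contact_force: [0.9, 1.1, -0.1]
opening: 0.0921
```

Run:
```python
from h import *
show(observe())
plan([0.53,-0.02,0.34],np.radians(110),9)
```

```text
t 1.95 pos [0.4052 0.0847 0.3415] rot [ 3.1374e+00 -7.0000e-04  2.0227e+00] F [ 0.9  1.1 -0.1] open 0.0921 q [ 0.02  0.09  1.71  0.    1.33 -0.43]
[-16.5, 7.4, 0.2] rz 0.0114
[-16.4, 7.6, 0.2] rz 0.0114
[-16.3, 7.8, 0.2] rz 0.0114
[-16.3, 8.0, 0.2] rz 0.0114
[-16.2, 8.1, 0.2] rz 0.0114
[-16.1, 8.3, 0.2] rz 0.0114
[-16.0, 8.5, 0.2] rz 0.0114
[-15.9, 8.7, 0.2] rz 0.0114
[-15.8, 8.9, 0.2] rz 0.0114
```

Request:
apply_moves(
  motion=[
    {"offset":[-29,14,0],"rotation":[0,0,0.02]},
    {"offset":[-29,14,0],"rotation":[0,0,0.02]},
    {"offset":[-29,14,0],"rotation":[0,0,0.02]},
    {"offset":[-29,15,0],"rotation":[0,0,0.02]},
    {"offset":[-29,15,0],"rotation":[0,0,0.02]},
    {"offset":[0,0,0],"rotation":[0,0,0]},
  ],
)

```text
time: 2.45
tool_pos: [0.5351, -0.0333, 0.3436]
tool_rot: [3.133, 0.003, 1.905]
contact_force: [-2.1, -0.8, -1.0]
opening: 0.0921
```

```bash
cat > look.py <<'E'
from h import *
import sys
def look(name,qs):
    s=observe(); p=read_camera("wrist"); Rt=wristpose(p,s); show(s)
    cv2.imwrite(f"pics/{name}.png",p["img"][:,:,::-1])
    np.savez(f"{name}.npz",K=p["camera_matrix"],D=p["D"],R=Rt[0],t=Rt[1])
    for q in qs:
        r=tip_of(q,p); print(q,[(np.round(d["location"],4).tolist(),round(d["score"],2),np.round(proj(d["location"],p,Rt)[0]).tolist()) for d in r[:2]])
    return p,Rt
if __name__=="__main__": look(sys.argv[1],sys.argv[2:])
E
python3 look.py w1 screw_head nut_knob spanner_mid bowl_rim jigger_mid
```

```text
t 2.45 pos [ 0.5351 -0.0333  0.3436] rot [3.1328e+00 2.8000e-03 1.9054e+00] F [-2.1 -0.8 -1. ] open 0.0921 q [-0.21  0.32  1.41  0.    1.4  -0.54]
screw_head [([0.5488, -0.0481, 0.0862], 0.95, [325.0, 234.0])]
nut_knob [([0.5756, -0.1357, 0.0828], 0.76, [322.0, 314.0])]
spanner_mid [([0.5216, 0.0118, 0.0817], 0.91, [319.0, 169.0])]
bowl_rim [([0.5509, 0.1246, 0.1129], 0.85, [395.0, 58.0]), ([0.5202, 0.0137, 0.0839], 0.68, [319.0, 167.0])]
jigger_mid [([0.3731, 0.0122, 0.0561], 0.78, [185.0, 121.0])]
```

View pics/w1.png

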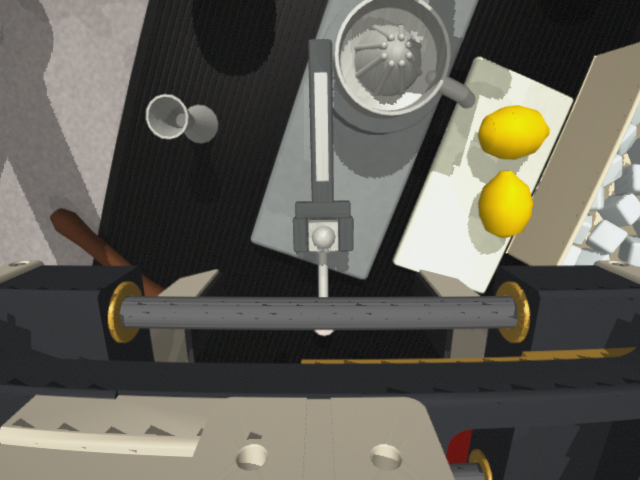

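Run:
```python
import cv2,numpy as np
t=cv2.imread("pics/top0.png")[170:270,200:380]; s=cv2.imread("pics/side0.png")[175:265,250:370]
t=cv2.resize(t,None,fx=4,fy=4,interpolation=cv2.INTER_CUBIC); s=cv2.resize(s,None,fx=6,fy=6,interpolation=cv2.INTER_CUBIC)
cv2.imwrite("pics/tz.png",t); cv2.imwrite("pics/sz.png",s)
```

```text
(no output)
```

View pics/tz.png

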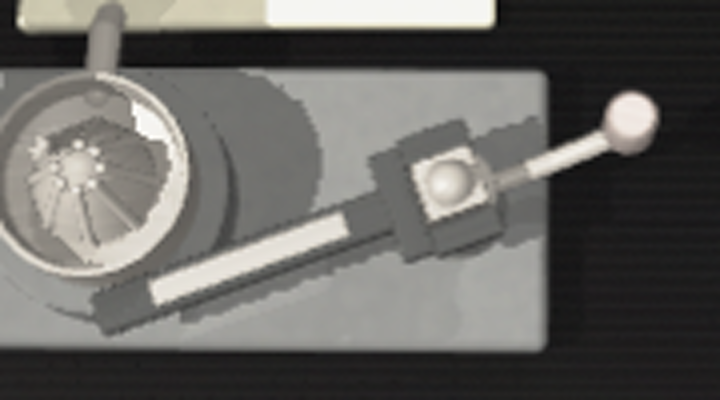

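View pics/sz.png

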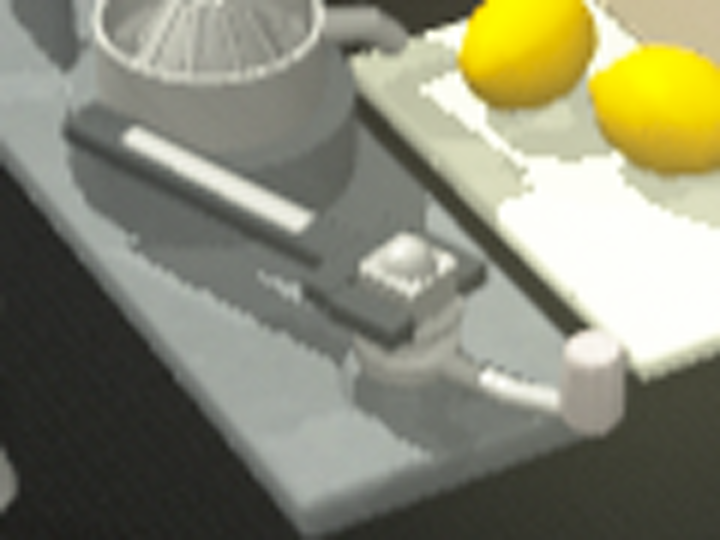

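Run:
```python
from h import *
ps={n:read_camera(n) for n in ["top","side"]}
def T(a,b): 
    return tri([ray(a,ps["top"]),ray(b,ps["side"])])
print("knobtop",T((358.2,198.7),(349,233)))
print("screwtop",T((312.5,215),(317.8,217)))
print("knob z.103",onz((358.2,198.7),.103,ps["top"]),onz((349,233),.103,ps["side"]))
z=.107
print("screw",onz((312.5,215),z,ps["top"]),onz((317.8,217),z,ps["side"]))
# spanner light strip ends
for a,b in [((200+347/4,170+222/4),(250+302/6,175+223/6)),((200+157/4,170+292/4),(250+137/6,175+138/6))]: print("strip",T(a,b))
# tray corners later
for q in ["tray_floor","spanner_mid"]:
  for p in ps.values(): print(q,[(np.round(d["location"],4),round(d["score"],2)) for d in tip_of(q,p)[:1]])
```

```text
knobtop [ 0.5783473  -0.1385998   0.10167444]
screwtop [ 0.54599753 -0.04946146  0.10106092]
knob z.103 [ 0.57870668 -0.13876564  0.103     ] [ 0.57667212 -0.13986998  0.103     ]
screw [ 0.54555634 -0.04989691  0.107     ] [ 0.54127624 -0.05596662  0.107     ]
strip [0.52670952 0.00152702 0.08933289]
strip [0.49477688 0.09419569 0.08494516]
tray_floor []
tray_floor [(array([ 0.5444, -0.3683,  0.0094]), 0.76)]
spanner_mid [(array([0.5222, 0.0183, 0.0868]), 0.83)]
spanner_mid []
```

Run:
```python
from h import *
show(observe())
plan([0.578,-0.138,0.21],1.90,5)
```

```text
t 3.05 pos [ 0.5317 -0.0291  0.3449] rot [3.1328e+00 1.3000e-03 1.9106e+00] F [-0.6  0.4 -0.7] open 0.0919 q [-0.2   0.32  1.41  0.    1.4  -0.54]
[-23.6, 1.5, 27.0] rz 0.0021
[-23.6, 1.5, 27.0] rz 0.0021
[-23.6, 1.6, 27.0] rz 0.0021
[-23.6, 1.6, 27.0] rz 0.0021
[-23.6, 1.7, 27.0] rz 0.0021
```

Request:
apply_moves(
  motion=[
    {"offset":[-23,1.6,27],"rotation":[0.003,0,0]},
    {"offset":[-23.6,1.6,27],"rotation":[0.003,0,0]},
    {"offset":[-23.6,1.6,27],"rotation":[0.003,0,0]},
    {"offset":[-23.6,1.6,27],"rotation":[0,0,0]},
    {"offset":[-23.6,1.6,27],"rotation":[0,0,0]},
    {"offset":[0,0,0],"rotation":[0,0,0]},
  ],
)

```text
time: 3.55
tool_pos: [0.5828, -0.1389, 0.2093]
tool_rot: [3.133, 0.006, 1.917]
contact_force: [-1.0, 0.0, -0.9]
opening: 0.0919
```

```bash
python3 look.py w2 nut_knob spanner_mid screw_head
python3 - <<'E'
from h import *
plan([0.578,-0.138,0.138],1.90,4)
E
```

```text
t 3.55 pos [ 0.5828 -0.1389  0.2093] rot [3.1325 0.0064 1.9166] F [-1.   0.  -0.9] open 0.0919 q [-0.36  0.54  1.44  0.    1.15 -0.71]
nut_knob [([0.5778, -0.135, 0.0843], 0.93, [313.0, 246.0])]
spanner_mid []
screw_head [([0.5468, -0.0473, 0.0873], 0.86, [313.0, 91.0])]
[-0.1, -1.6, 19.6] rz 0.0048
[-0.1, -1.6, 19.6] rz 0.0048
[-0.1, -1.6, 19.6] rz 0.0048
[-0.1, -1.6, 19.6] rz 0.0048
```

View pics/w2.png

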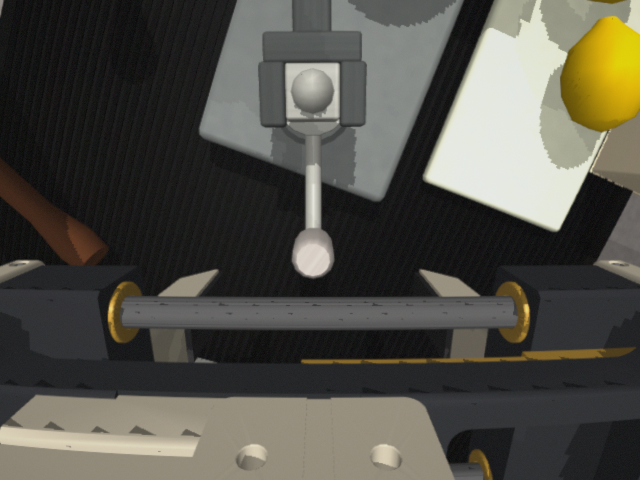

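Request:
apply_moves(
  motion=[
    {"offset":[0,-1.6,20],"rotation":[0.003,0,0.005]},
    {"offset":[0,-1.6,20],"rotation":[0.003,0,0.005]},
    {"offset":[0,-1.6,20],"rotation":[0.003,0,0.005]},
    {"offset":[0,-1,11],"rotation":[0,0,0]},
  ],
)

```text
time: 4.08
tool_pos: [0.584, -0.1349, 0.1552]
tool_rot: [3.117, 0.024, 1.909]
contact_force: [-0.5, 0.4, -0.3]
opening: 0.0917
```

Request:
apply_moves(
  motion=[
    {"offset":[0,0,0],"rotation":[0,0,0]},
    {"offset":[0,0,0],"rotation":[0,0,0]},
    {"offset":[0,0,0],"rotation":[0,0,0]},
    {"offset":[0,0,0],"rotation":[0,0,0]},
  ],
  grip=0.6,
  grip_force=10,
)

```text
time: 4.42
tool_pos: [0.585, -0.1318, 0.1601]
tool_rot: [3.112, 0.027, 1.913]
contact_force: [-0.3, 0.6, 0.2]
opening: 0.0696
```

```bash
python3 look.py w3 nut_knob screw_head
```

```text
t 4.42 pos [ 0.585  -0.1318  0.1601] rot [3.1122 0.0272 1.9127] F [-0.3  0.6  0.2] open 0.0696 q [-0.35  0.59  1.51 -0.    1.   -0.69]
nut_knob [([0.5763, -0.1321, 0.0827], 0.88, [300.0, 273.0])]
screw_head [([0.5481, -0.0472, 0.0863], 0.57, [301.0, 84.0])]
```

View pics/w3.png

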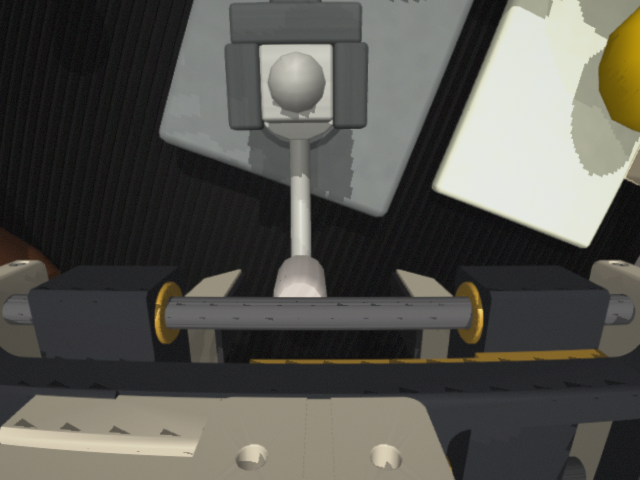

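```bash
cat >> h.py <<'E'
def corr(target,yaw,n=1):
    s=observe(); show(s); Rc=R(s); Rd=Ro.from_euler('xyz',[np.pi,0,yaw])
    d=Rc.inv().apply(np.array(target)-s["tool_pos"])*1000; rv=(Rc.inv()*Rd).as_rotvec()
    print("total offset",np.round(d,1).tolist(),"rot",np.round(rv,3).tolist()," per row/",n,np.round(d/n,1).tolist(),np.round(rv/n,4).tolist())
E
python3 - <<'E'
from h import *
corr([0.578,-0.1375,0.138],1.90,3)
E
```

```text
t 4.57 pos [ 0.5849 -0.1321  0.1595] rot [3.1127 0.0269 1.9122] F [-0.5 -0.1 -0.3] open 0.0578 q [-0.35  0.59  1.51 -0.    1.   -0.69]
total offset [-2.2, -8.9, 21.3] rot [0.029, 0.027, 0.013]  per row/ 3 [-0.7, -3.0, 7.1] [0.0097, 0.0089, 0.0042]
```

Request:
apply_moves(
  motion=[
    {"offset":[-0.7,-5,5],"rotation":[0.015,0.014,0.005]},
    {"offset":[-0.7,-4,7],"rotation":[0.01,0.01,0.005]},
    {"offset":[0,0,8],"rotation":[0.005,0.005,0]},
  ],
  grip=0.4,
)

```text
time: 4.82
tool_pos: [0.5774, -0.1372, 0.1405]
tool_rot: [-3.142, -0.002, 1.902]
contact_force: [0.4, 0.5, -0.6]
opening: 0.0555
```

Run:
```python
from h import *
corr([0.578,-0.1375,0.138],1.90,3)
```

```text
t 4.82 pos [ 0.5774 -0.1372  0.1405] rot [-3.1415e+00 -1.8000e-03  1.9019e+00] F [ 0.4  0.5 -0.6] open 0.0555 q [-0.36  0.62  1.52  0.    1.01 -0.69]
total offset [-0.4, 0.5, 2.5] rot [-0.0, -0.002, 0.002]  per row/ 3 [-0.1, 0.2, 0.8] [-0.0, -0.0006, 0.0006]
```

Request:
apply_moves(
  motion=[
    {"offset":[0,0,2.5],"rotation":[0,0,0]},
    {"offset":[0,0,0],"rotation":[0,0,0]},
    {"offset":[0,0,0],"rotation":[0,0,0]},
    {"offset":[0,0,0],"rotation":[0,0,0]},
    {"offset":[0,0,0],"rotation":[0,0,0]},
    {"offset":[0,0,0],"rotation":[0,0,0]},
  ],
  grip=1,
  grip_force=12,
)

```text
time: 5.32
tool_pos: [0.5764, -0.1378, 0.1339]
tool_rot: [-3.137, -0.006, 1.9]
contact_force: [-0.9, 0.4, -1.4]
opening: 0.0254
```

Run:
```python
from h import *
corr([0.578,-0.1375,0.138],1.90,3)
```

```text
t 5.32 pos [ 0.5764 -0.1378  0.1339] rot [-3.1372 -0.0057  1.9002] F [-0.9  0.4 -1.4] open 0.0254 q [-0.36  0.63  1.52  0.    1.   -0.69]
total offset [-0.2, 1.6, -4.1] rot [-0.004, -0.006, 0.0]  per row/ 3 [-0.1, 0.5, -1.4] [-0.0015, -0.0019, 0.0001]
```

Request:
apply_moves(
  motion=[
    {"offset":[0.2,-5,0],"rotation":[0,0,0.05]},
    {"offset":[0.3,-7,0],"rotation":[0,0,0.07]},
    {"offset":[0.3,-7,0],"rotation":[0,0,0.07]},
    {"offset":[0.3,-7,0],"rotation":[0,0,0.07]},
    {"offset":[0.3,-7,0],"rotation":[0,0,0.07]},
    {"offset":[0.3,-7,0],"rotation":[0,0,0.07]},
  ],
)

```text
time: 5.82
tool_pos: [0.5379, -0.1418, 0.1339]
tool_rot: [-3.14, -0.003, 1.486]
contact_force: [1.8, 1.0, -3.6]
opening: 0.0252
```

```bash
cat >> h.py <<'E'
def arc(dth,C=(0.547,-0.048),r=0.0952,z=0.134):
    s=observe(); p=np.array(s["tool_pos"][:2])-C
    a=np.arctan2(p[1],p[0]); print("radius",np.hypot(*p),"ang",np.degrees(a),"turned",np.radians(-71.3)-a if a<0 else np.radians(-71.3)-a+2*np.pi)
    b=a-dth; corr([C[0]+r*np.cos(b),C[1]+r*np.sin(b),z],b+np.pi)
E
python3 - <<'E'
from h import *
arc(0.07)
E
```

```text
radius 0.0942154937639048 ang -95.56114977987615 turned 0.4234369439783363
t 5.82 pos [ 0.5379 -0.1418  0.1339] rot [-3.14   -0.0034  1.4861] F [ 1.8  1.  -3.6] open 0.0252 q [-0.4   0.57  1.63  0.    0.94 -0.31]
total offset [-0.7, -6.7, -0.1] rot [-0.002, -0.003, 0.082]  per row/ 1 [-0.7, -6.7, -0.1] [-0.0017, -0.0034, 0.0824]
```

Request:
apply_moves(
  motion=[
    {"offset":[0,-6.5,0],"rotation":[0,0,0.075]},
    {"offset":[0.3,-6.5,0],"rotation":[0,0,0.07]},
    {"offset":[0.3,-6.5,0],"rotation":[0,0,0.07]},
    {"offset":[0.3,-6.5,0],"rotation":[0,0,0.07]},
  ],
)

```text
time: 6.15
tool_pos: [0.5115, -0.1351, 0.1339]
tool_rot: [-3.139, -0.003, 1.188]
contact_force: [1.5, -0.1, -2.7]
opening: 0.0257
```

Run:
```python
from h import *
arc(0.07)
```

```text
radius 0.09406022746410803 ang -112.19086043077807 turned 0.7136801484905444
t 6.15 pos [ 0.5115 -0.1351  0.1339] rot [-3.1394 -0.0032  1.1876] F [ 1.5 -0.1 -2.7] open 0.0257 q [-0.4   0.53  1.71  0.    0.9  -0.02]
total offset [-0.9, -6.7, -0.1] rot [-0.002, -0.003, 0.074]  per row/ 1 [-0.9, -6.7, -0.1] [-0.0023, -0.0031, 0.0742]
```

Now slower, checking force every few rows.

Request:
apply_moves(
  motion=[
    {"offset":[0,-5,0],"rotation":[0,0,0.055]},
    {"offset":[0.2,-5,0],"rotation":[0,0,0.05]},
    {"offset":[0.2,-5,0],"rotation":[0,0,0.05]},
  ],
)

```text
time: 6.4
tool_pos: [0.4973, -0.1277, 0.134]
tool_rot: [-3.139, -0.003, 1.024]
contact_force: [2.0, 0.2, -2.9]
opening: 0.0251
```

Request:
apply_moves(
  motion=[
    {"offset":[0.2,-5,0],"rotation":[0,0,0.05]},
    {"offset":[0.2,-5,0],"rotation":[0,0,0.05]},
    {"offset":[0.2,-5,0],"rotation":[0,0,0.05]},
  ],
)

```text
time: 6.65
tool_pos: [0.4851, -0.1187, 0.1339]
tool_rot: [-3.141, -0.003, 0.867]
contact_force: [1.9, -0.8, -5.1]
opening: 0.0258
```

Run:
```python
from h import *
arc(0.07)
```

```text
radius 0.09394193935130236 ang -131.188600534722 turned 1.045253263742536
t 6.65 pos [ 0.4851 -0.1187  0.1339] rot [-3.1411e+00 -3.0000e-03  8.6660e-01] F [ 1.9 -0.8 -5.1] open 0.0258 q [-0.4   0.49  1.8   0.    0.86  0.31]
total offset [-0.9, -6.7, -0.1] rot [-0.001, -0.003, 0.085]  per row/ 1 [-0.9, -6.7, -0.1] [-0.0006, -0.003, 0.0847]
```

Request:
apply_moves(
  motion=[
    {"offset":[0,-5,0],"rotation":[0,0,0.06]},
    {"offset":[0.2,-5,0],"rotation":[0,0,0.05]},
    {"offset":[0.2,-5,0],"rotation":[0,0,0.05]},
  ],
)

```text
time: 6.9
tool_pos: [0.4745, -0.1077, 0.134]
tool_rot: [3.141, -0.004, 0.699]
contact_force: [3.0, -4.7, -4.3]
opening: 0.0254
```

Request:
apply_moves(
  motion=[
    {"offset":[0.2,-5,0],"rotation":[0,0,0.05]},
    {"offset":[0.2,-5,0],"rotation":[0,0,0.05]},
  ],
)

```text
time: 7.07
tool_pos: [0.4725, -0.1036, 0.1346]
tool_rot: [3.127, -0.008, 0.596]
contact_force: [9.7, -20.1, -16.6]
opening: 0.0255
```

```bash
python3 - <<'E'
from h import *
arc(0.07)
E
python3 look.py w4 nut_knob screw_head spanner_mid jigger_mid
```

```text
radius 0.09296978847704836 ang -143.26420413379188 turned 1.2560123057119825
t 7.07 pos [ 0.4725 -0.1036  0.1346] rot [ 3.1268 -0.0077  0.5959] F [  9.7 -20.1 -16.6] open 0.0255 q [-0.37  0.46  1.85 -0.    0.82  0.6 ]
total offset [-2.3, -6.6, 0.5] rot [0.015, -0.008, 0.025]  per row/ 1 [-2.3, -6.6, 0.5] [0.0147, -0.0079, 0.0247]
t 7.07 pos [ 0.4725 -0.1036  0.1346] rot [ 3.1268 -0.0077  0.5959] F [  9.7 -20.1 -16.6] open 0.0255 q [-0.37  0.46  1.85 -0.    0.82  0.6 ]
nut_knob [([0.4718, -0.1049, 0.0819], 0.58, [318.0, 303.0])]
screw_head [([0.5455, -0.0481, 0.0855], 0.74, [303.0, 79.0])]
spanner_mid [([0.5175, 0.0138, 0.0825], 0.76, [131.0, 53.0])]
jigger_mid []
```

View pics/w4.png

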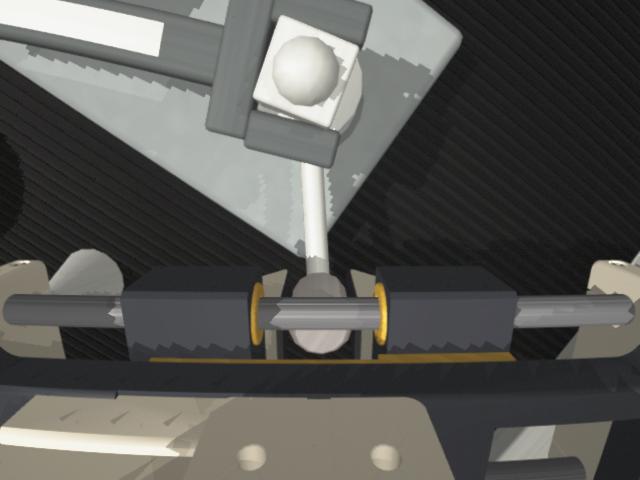

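Request:
apply_moves(
  motion=[
    {"offset":[0,-6,0],"rotation":[0.01,0,0]},
    {"offset":[0,-6,0],"rotation":[0.01,0,0]},
  ],
)

```text
time: 7.48
tool_pos: [0.4714, -0.1019, 0.1351]
tool_rot: [3.127, -0.011, 0.599]
contact_force: [8.4, -23.7, -17.4]
opening: 0.0286
```

Run:
```python
from h import *
arc(0.0)
for n in ["side","top"]:
    p=read_camera(n); cv2.imwrite(f"pics/{n}1.png",p["img"][:,:,::-1])
```

```text
radius 0.09282346154652767 ang -144.4856874426179 turned 1.2773312112091508
t 7.48 pos [ 0.4714 -0.1019  0.1351] rot [ 3.1269 -0.0108  0.5991] F [  8.4 -23.7 -17.4] open 0.0286 q [-0.37  0.45  1.86  0.    0.81  0.6 ]
total offset [-2.4, 0.0, 1.1] rot [0.015, -0.011, -0.021]  per row/ 1 [-2.4, 0.0, 1.1] [0.0148, -0.0107, -0.0208]
```

View pics/side1.png

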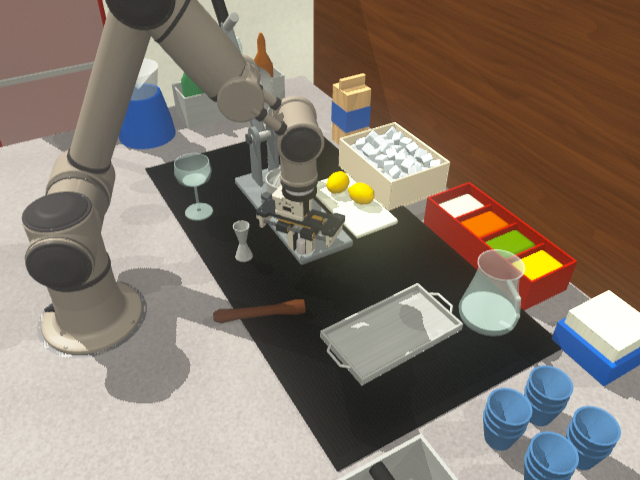

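Request:
apply_moves(
  motion=[
    {"offset":[0,0,0],"rotation":[0,0,0]},
    {"offset":[0,0,0],"rotation":[0,0,0]},
    {"offset":[0,0,0],"rotation":[0,0,0]},
    {"offset":[0,0,0],"rotation":[0,0,0]},
  ],
  grip=0.3,
)

```text
time: 7.92
tool_pos: [0.4729, -0.1044, 0.1359]
tool_rot: [3.122, -0.013, 0.597]
contact_force: [0.7, 0.3, 0.6]
opening: 0.0503
```

Run:
```python
from h import *
corr([0.4714,-0.102,0.22],0.6,4)
```

```text
t 7.92 pos [ 0.4729 -0.1044  0.1359] rot [ 3.1221 -0.0125  0.5975] F [0.7 0.3 0.6] open 0.0503 q [-0.38  0.45  1.85 -0.    0.81  0.6 ]
total offset [1.1, -1.2, -84.1] rot [0.019, -0.012, -0.003]  per row/ 4 [0.3, -0.3, -21.0] [0.0049, -0.0031, -0.0007]
```

Request:
apply_moves(
  motion=[
    {"offset":[0,-5,0],"rotation":[0.01,-0.006,0]},
    {"offset":[0,-5,0],"rotation":[0.005,-0.005,0]},
    {"offset":[0,-5,0],"rotation":[0,0,0]},
    {"offset":[0,-5,0],"rotation":[0,0,0]},
  ],
)

```text
time: 8.25
tool_pos: [0.4618, -0.088, 0.1364]
tool_rot: [3.133, -0.001, 0.599]
contact_force: [4.2, -26.4, -11.4]
opening: 0.0646
```

Run:
```python
from h import *
arc(0)
```

```text
radius 0.09408103879458861 ang -154.8721688167176 turned 1.4586095088842557
t 8.25 pos [ 0.4618 -0.088   0.1364] rot [ 3.1334e+00 -5.0000e-04  5.9900e-01] F [  4.2 -26.4 -11.4] open 0.0646 q [-0.35  0.44  1.88 -0.01  0.82  0.63]
total offset [-1.1, -0.2, 2.4] rot [0.008, -0.001, 0.16]  per row/ 1 [-1.1, -0.2, 2.4] [0.0081, -0.0012, 0.1605]
```

Request:
apply_moves(
  motion=[
    {"offset":[0,5,0],"rotation":[0,0,0]},
    {"offset":[0,8,0],"rotation":[0,0,0]},
    {"offset":[0,0,-15],"rotation":[0,0,0]},
    {"offset":[0,0,-30],"rotation":[0,0,0]},
    {"offset":[0,0,-38],"rotation":[0,0,0]},
    {"offset":[0,0,-38],"rotation":[0,0,0]},
  ],
)

```text
time: 8.75
tool_pos: [0.4646, -0.0956, 0.254]
tool_rot: [-3.133, 0.011, 0.601]
contact_force: [1.7, -1.5, 0.1]
opening: 0.0644
```

Run:
```python
from h import *
corr([0.523,-0.01,0.26],1.90,11)
```

```text
t 8.75 pos [ 0.4646 -0.0956  0.254 ] rot [-3.1332  0.0108  0.6013] F [ 1.7 -1.5  0.1] open 0.0644 q [-0.36  0.29  1.71 -0.    1.15  0.61]
total offset [96.5, -37.6, -6.7] rot [-0.014, 0.004, -1.299]  per row/ 11 [8.8, -3.4, -0.6] [-0.0013, 0.0003, -0.1181]
```

Request:
apply_moves(
  motion=[
    {"offset":[32,-12,-2],"rotation":[-0.005,0,-0.11]},
    {"offset":[30,-16,-2],"rotation":[-0.005,0,-0.12]},
    {"offset":[28,-20,-2],"rotation":[-0.005,0,-0.12]},
    {"offset":[0,0,0],"rotation":[0,0,-0.12]},
    {"offset":[0,0,0],"rotation":[0,0,-0.12]},
    {"offset":[0,0,0],"rotation":[0,0,-0.12]},
    {"offset":[0,0,0],"rotation":[0,0,-0.12]},
    {"offset":[0,0,0],"rotation":[0,0,-0.12]},
    {"offset":[0,0,0],"rotation":[0,0,-0.12]},
    {"offset":[0,0,0],"rotation":[0,0,-0.12]},
    {"offset":[0,0,0],"rotation":[0,0,-0.1]},
  ],
)

```text
time: 9.67
tool_pos: [0.5046, 0.0056, 0.2702]
tool_rot: [3.134, 0.013, 1.935]
contact_force: [-0.2, -0.0, 0.1]
opening: 0.0643
```

```bash
python3 look.py w5 nut_knob screw_head spanner_mid jigger_mid;  python3 - <<'E'
from h import *
corr([0.523,0.015,0.20],1.90,4)
E
```

```text
t 9.67 pos [0.5046 0.0056 0.2702] rot [3.134  0.0127 1.9353] F [-0.2 -0.   0.1] open 0.0643 q [-0.14  0.32  1.62 -0.01  1.19 -0.5 ]
nut_knob [([0.4681, -0.1043, 0.084], 0.84, [235.0, 329.0])]
screw_head [([0.5467, -0.0504, 0.086], 0.94, [340.0, 307.0])]
spanner_mid [([0.5207, 0.0139, 0.0835], 0.73, [340.0, 228.0])]
jigger_mid [([0.3745, 0.0098, 0.0564], 0.79, [179.0, 167.0])]
t 9.92 pos [0.5048 0.0053 0.2702] rot [3.1336 0.0131 1.9256] F [-0.1 -0.8 -0.2] open 0.064 q [-0.14  0.32  1.62 -0.01  1.19 -0.49]
total offset [3.7, 19.9, 70.3] rot [0.008, 0.013, 0.026]  per row/ 4 [0.9, 5.0, 17.6] [0.002, 0.0032, 0.0064]
```

View pics/w5.png

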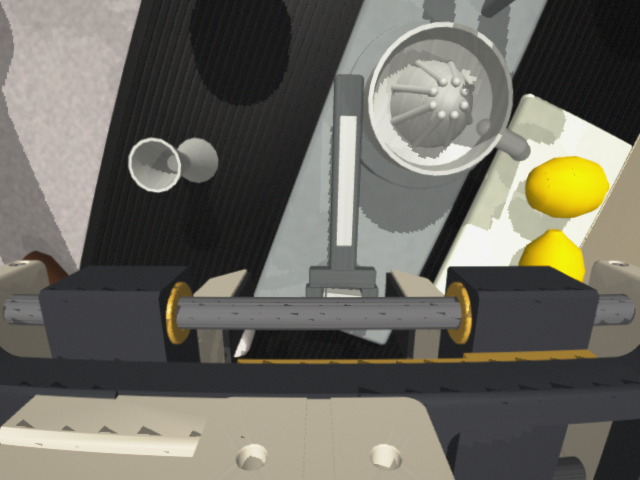

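Run:
```python
from h import *
def L(n):
    d=np.load(n+".npz"); return {"camera_matrix":d["K"],"D":d["D"]},(d["R"],d["t"])
p,Rt=L("w5"); p1,Rt1=L("w1")
for uv in [(346,115),(344,246),(343,268)]: print(onz(uv,.089,p,Rt))
for uv in [(320,72),(322,183)]: print("w1",onz(uv,.089,p1,Rt1))
print(tri([ray((346,115),p,Rt),ray((320,72),p1,Rt1)]),tri([ray((344,246),p,Rt),ray((322,183),p1,Rt1)]))
```

```text
[0.49219457 0.09657148 0.089     ]
[0.52846734 0.00221451 0.089     ]
[ 0.53475707 -0.01556463  0.089     ]
w1 [0.4927144  0.09659977 0.089     ]
w1 [0.52827962 0.0005859  0.089     ]
[0.4924434  0.09701468 0.08622506] [0.52899178 0.00054664 0.08355649]
```

Run:
```python
from h import *
corr([0.522,0.0165,0.175],1.93,4)
```

```text
t 9.92 pos [0.5048 0.0053 0.2702] rot [3.1336 0.0131 1.9256] F [-0.1 -0.8 -0.2] open 0.064 q [-0.14  0.32  1.62 -0.01  1.19 -0.49]
total offset [5.7, 19.3, 95.3] rot [0.008, 0.013, -0.004]  per row/ 4 [1.4, 4.8, 23.8] [0.002, 0.0033, -0.0011]
```

Request:
apply_moves(
  motion=[
    {"offset":[1.4,6,24],"rotation":[0.004,0.006,0]},
    {"offset":[1.4,5,24],"rotation":[0.002,0.004,0]},
    {"offset":[1.4,5,24],"rotation":[0.002,0.003,0]},
    {"offset":[1.4,4,20],"rotation":[0,0,0]},
  ],
)

```text
time: 10.25
tool_pos: [0.5257, 0.0168, 0.1809]
tool_rot: [3.13, 0.005, 1.914]
contact_force: [0.1, -0.3, -0.3]
opening: 0.0642
```

```bash
python3 - <<'E'
from h import *
corr([0.522,0.0165,0.143],1.93,3)
E
python3 look.py w6 spanner_mid
```

```text
t 10.25 pos [0.5257 0.0168 0.1809] rot [3.1303 0.0052 1.9142] F [ 0.1 -0.3 -0.3] open 0.0642 q [-0.11  0.46  1.69  0.    0.99 -0.46]
total offset [1.1, -4.0, 37.9] rot [0.011, 0.005, -0.016]  per row/ 3 [0.4, -1.3, 12.6] [0.0038, 0.0018, -0.0053]
t 10.25 pos [0.5257 0.0168 0.1809] rot [3.1303 0.0052 1.9142] F [ 0.1 -0.3 -0.3] open 0.0642 q [-0.11  0.46  1.69  0.    0.99 -0.46]
spanner_mid [([0.5183, 0.0124, 0.0824], 0.58, [304.0, 270.0])]
```

View pics/w6.png

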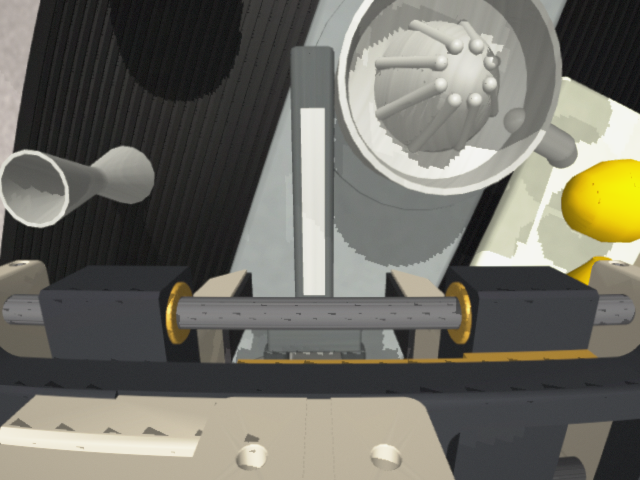

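Request:
apply_moves(
  motion=[
    {"offset":[0.4,-2,12],"rotation":[0.006,0.003,-0.006]},
    {"offset":[0.4,-2,13],"rotation":[0.005,0.003,-0.006]},
    {"offset":[0.4,-1,12],"rotation":[0.004,0,-0.005]},
  ],
)

```text
time: 10.6
tool_pos: [0.5209, 0.0161, 0.1446]
tool_rot: [-3.138, -0.001, 1.931]
contact_force: [0.1, -0.5, 0.5]
opening: 0.0642
```

Run:
```python
from h import *
corr([0.522,0.0165,0.142],1.93,2)
```

```text
t 10.6 pos [0.5209 0.0161 0.1446] rot [-3.1379e+00 -6.0000e-04  1.9306e+00] F [ 0.1 -0.5  0.5] open 0.0642 q [-0.12  0.5   1.72 -0.    0.92 -0.47]
total offset [0.0, 1.1, 2.6] rot [-0.004, -0.001, 0.001]  per row/ 2 [0.0, 0.6, 1.3] [-0.0018, -0.0003, 0.0003]
```

Request:
apply_moves(
  motion=[
    {"offset":[0,0.6,2],"rotation":[-0.003,0,0]},
    {"offset":[0,0,0],"rotation":[0,0,0]},
    {"offset":[0,0,0],"rotation":[0,0,0]},
    {"offset":[0,0,0],"rotation":[0,0,0]},
    {"offset":[0,0,0],"rotation":[0,0,0]},
    {"offset":[0,0,0],"rotation":[0,0,0]},
    {"offset":[0,0,0],"rotation":[0,0,0]},
  ],
  grip=1,
  grip_force=15,
)

```text
time: 11.18
tool_pos: [0.5224, 0.0157, 0.1455]
tool_rot: [3.138, 0.001, 1.928]
contact_force: [2.5, 2.4, -1.8]
opening: 0.022
```

```bash
python3 look.py w7 spanner_mid
python3 - <<'E'
from h import *
corr([0.522,0.0165,0.142],1.93,2)
E
```

```text
t 11.18 pos [0.5224 0.0157 0.1455] rot [3.1379e+00 1.1000e-03 1.9276e+00] F [ 2.5  2.4 -1.8] open 0.022 q [-0.12  0.5   1.72  0.    0.91 -0.47]
spanner_mid [([0.5192, 0.013, 0.0831], 0.58, [312.0, 295.0])]
t 11.28 pos [0.5225 0.0158 0.1455] rot [3.1378e+00 1.2000e-03 1.9280e+00] F [1.5 2.2 1.2] open 0.0222 q [-0.12  0.5   1.72  0.    0.91 -0.47]
total offset [0.9, -0.2, 3.5] rot [0.004, 0.001, -0.002]  per row/ 2 [0.4, -0.1, 1.7] [0.0019, 0.0006, -0.001]
```

View pics/w7.png

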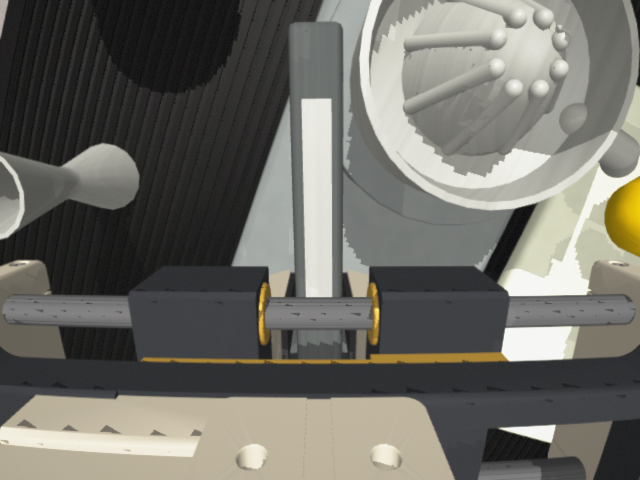

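Request:
apply_moves(
  motion=[
    {"offset":[0,0,0],"rotation":[0.002,0,0]},
    {"offset":[0,0,2],"rotation":[0.002,0,0]},
    {"offset":[0,0,2],"rotation":[0,0,0]},
  ],
  grip=0.7,
)

```text
time: 11.53
tool_pos: [0.5226, 0.0157, 0.1419]
tool_rot: [-3.141, 0.002, 1.928]
contact_force: [-0.1, 0.1, -0.5]
opening: 0.0274
```

Run:
```python
from h import *
corr([0.522,0.0165,0.142],1.93,2)
```

```text
t 11.53 pos [0.5226 0.0157 0.1419] rot [-3.1413e+00  1.8000e-03  1.9281e+00] F [-0.1  0.1 -0.5] open 0.0274 q [-0.12  0.51  1.73 -0.    0.91 -0.47]
total offset [1.0, -0.3, -0.1] rot [-0.0, 0.002, -0.002]  per row/ 2 [0.5, -0.1, -0.1] [-0.0001, 0.0009, -0.0009]
```

Request:
apply_moves(
  motion=[
    {"offset":[0,0,0.5],"rotation":[0,0,0]},
    {"offset":[0,0,0],"rotation":[0,0,0]},
    {"offset":[0,0,0],"rotation":[0,0,0]},
  ],
  grip=1,
  grip_force=20,
)

```text
time: 11.78
tool_pos: [0.5226, 0.0158, 0.1408]
tool_rot: [-3.141, 0.002, 1.929]
contact_force: [-0.3, 0.3, 2.6]
opening: 0.022
```

Request:
apply_moves(
  motion=[
    {"offset":[0,0,0],"rotation":[0,0,0]},
    {"offset":[0,0,0],"rotation":[0,0,0]},
    {"offset":[0,0,0],"rotation":[0,0,0]},
  ],
  grip_force=55,
)

```text
time: 12.03
tool_pos: [0.5227, 0.0158, 0.1408]
tool_rot: [-3.141, 0.002, 1.929]
contact_force: [0.7, 1.1, 1.4]
opening: 0.0214
```

Run:
```python
from h import *
corr([0.522,0.0165,0.142],1.93,2)
```

```text
t 12.03 pos [0.5227 0.0158 0.1408] rot [-3.141e+00  1.600e-03  1.929e+00] F [0.7 1.1 1.4] open 0.0214 q [-0.12  0.51  1.73 -0.    0.9  -0.47]
total offset [0.8, -0.4, -1.2] rot [-0.001, 0.002, -0.001]  per row/ 2 [0.4, -0.2, -0.6] [-0.0003, 0.0008, -0.0005]
```

Tips at ≈0.075 (handle bottom). Lift straight up slowly.

Request:
apply_moves(
  motion=[
    {"offset":[0,0,-4],"rotation":[0,0,0]},
    {"offset":[0,0,-6],"rotation":[0,0,0]},
    {"offset":[0,0,-8],"rotation":[0,0,0]},
    {"offset":[0,0,-8],"rotation":[0,0,0]},
  ],
)

```text
time: 12.37
tool_pos: [0.522, 0.0163, 0.1652]
tool_rot: [-3.137, -0.001, 1.929]
contact_force: [0.1, 0.8, -3.5]
opening: 0.0216
```

```bash
python3 look.py w8 spanner_mid screw_head
python3 - <<'E'
from h import *
corr([0.5225,0.0158,0.195],1.93,2)
E
```

```text
t 12.37 pos [0.522  0.0163 0.1652] rot [-3.1374e+00 -1.3000e-03  1.9288e+00] F [ 0.1  0.8 -3.5] open 0.0216 q [-0.12  0.48  1.7  -0.    0.97 -0.47]
spanner_mid [([0.5172, 0.0143, 0.1068], 0.9, [310.0, 297.0])]
screw_head []
t 12.52 pos [0.5221 0.0162 0.1656] rot [-3.1387e+00 -4.0000e-04  1.9287e+00] F [-0.3  0.2 -5.1] open 0.0215 q [-0.12  0.48  1.7  -0.    0.97 -0.47]
total offset [-0.5, 0.2, -29.4] rot [-0.003, -0.0, -0.001]  per row/ 2 [-0.2, 0.1, -14.7] [-0.0014, -0.0002, -0.0006]
```

View pics/w8.png

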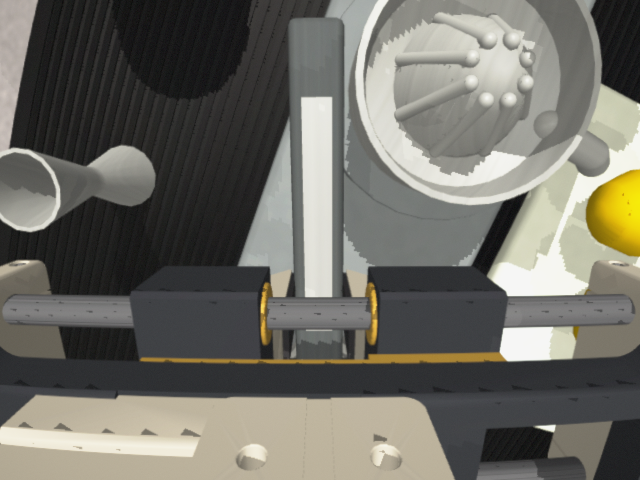

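Request:
apply_moves(
  motion=[
    {"offset":[0,0,-12],"rotation":[0,0,0]},
    {"offset":[0,0,-20],"rotation":[0,0,0]},
    {"offset":[0,0,-25],"rotation":[0,0,0]},
    {"offset":[0,0,-20],"rotation":[0,0,0]},
  ],
)

```text
time: 12.85
tool_pos: [0.5173, 0.016, 0.2391]
tool_rot: [-3.122, -0.008, 1.928]
contact_force: [0.7, 0.3, -3.3]
opening: 0.0215
```

Run:
```python
from h import *
import cv2
p=read_camera("top"); cv2.imwrite("pics/top2.png",p["img"][:,:,::-1])
t=p["img"][140:310,400:530,::-1]; cv2.imwrite("pics/tray.png",cv2.resize(t,None,fx=3.5,fy=3.5,interpolation=cv2.INTER_CUBIC))
show(observe())
```

```text
t 12.9 pos [0.5187 0.0159 0.2428] rot [-3.1273 -0.0048  1.9278] F [1.7 0.  0.3] open 0.0216 q [-0.12  0.38  1.61 -0.    1.17 -0.47]
```

View pics/tray.png

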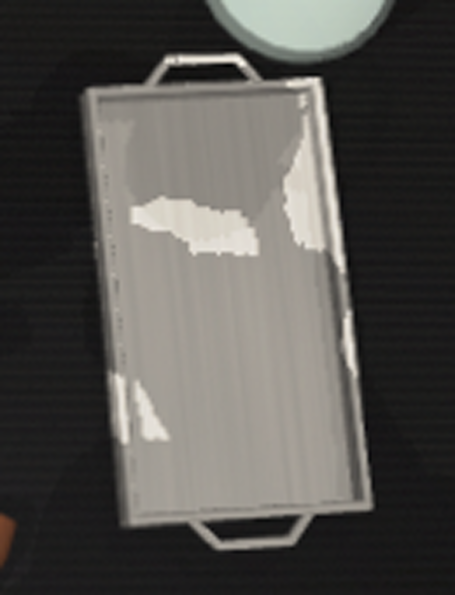

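View pics/top2.png

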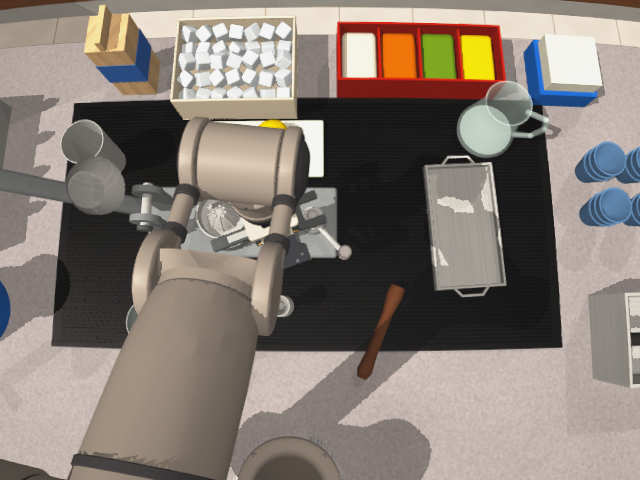

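Run:
```python
from h import *
p=read_camera("top")
c=np.array([onz((400+u/3.5,140+v/3.5),.026,p) for u,v in [(85,90),(323,78),(372,507),(125,523)]]); print(c, c.mean(0))
a=(c[0]+c[1]-c[2]-c[3])/2; print("long",a,np.hypot(*a[:2]),np.degrees(np.arctan2(a[1],a[0])))
print(onz((345.3,252),.103,p))
yaw=np.arctan2(a[1],a[0]); 
tp=c.mean(0)[:2]-0.0135*np.array([np.cos(yaw),np.sin(yaw)]); print("yaw",yaw,"tcp",tp)
show(observe())
```

```text
[[ 0.67110032 -0.28952684  0.026     ]
 [ 0.68033085 -0.44118159  0.026     ]
 [ 0.41320633 -0.45410593  0.026     ]
 [ 0.40523503 -0.30313805  0.026     ]] [ 0.54246813 -0.3719881   0.026     ]
long [2.66494903e-01 1.32677768e-02 5.55111512e-17] 0.2668249749497141 2.8501875847120237
[ 0.47421666 -0.11260011  0.103     ]
yaw 0.04974515765268961 tcp [ 0.52898483 -0.37265939]
t 12.95 pos [0.5189 0.0159 0.2409] rot [-3.1279 -0.0046  1.9278] F [ 0.8 -0.1 -4.3] open 0.0215 q [-0.12  0.39  1.61 -0.    1.16 -0.47]
```

Run:
```python
from h import *
plan([0.53,-0.37,0.24],0.055,18)
```

```text
[-20.3, -6.9, 0.1] rz 0.104
[-20.9, -4.8, 0.1] rz 0.104
[-21.3, -2.6, 0.1] rz 0.104
[-21.4, -0.3, 0.1] rz 0.104
[-21.4, 1.9, 0.1] rz 0.104
[-21.1, 4.1, 0.1] rz 0.104
[-20.5, 6.3, 0.1] rz 0.104
[-19.8, 8.4, 0.1] rz 0.104
[-18.8, 10.4, 0.1] rz 0.104
[-17.6, 12.3, 0.1] rz 0.104
[-16.2, 14.0, 0.1] rz 0.104
[-14.7, 15.6, 0.1] rz 0.104
[-13.0, 17.1, 0.1] rz 0.104
[-11.1, 18.3, 0.1] rz 0.104
[-9.2, 19.4, 0.1] rz 0.104
[-7.1, 20.2, 0.1] rz 0.104
[-5.0, 20.9, 0.1] rz 0.104
[-2.8, 21.3, 0.1] rz 0.104
```

Request:
apply_moves(
  motion=[
    {"offset":[-20,-7,0],"rotation":[0,0,0.1]},
    {"offset":[-21,-5,0],"rotation":[0,0,0.1]},
    {"offset":[-21,-3,0],"rotation":[0,0,0.1]},
    {"offset":[-21,0,0],"rotation":[0,0,0.1]},
    {"offset":[-21,2,0],"rotation":[0,0,0.1]},
    {"offset":[-21,4,0],"rotation":[0,0,0.1]},
    {"offset":[-20,6,0],"rotation":[0,0,0.1]},
    {"offset":[-20,8,0],"rotation":[0,0,0.1]},
    {"offset":[-19,10,0],"rotation":[0,0,0.1]},
  ],
)

```text
time: 13.7
tool_pos: [0.5163, -0.1776, 0.2259]
tool_rot: [-3.108, 0.013, 0.994]
contact_force: [0.9, -0.0, -4.5]
opening: 0.0212
```

Run:
```python
from h import *
show(observe()); plan([0.53,-0.37,0.22],0.055,10)
```

```text
t 13.7 pos [ 0.5163 -0.1776  0.2259] rot [-3.108   0.013   0.9938] F [ 0.9 -0.  -4.5] open 0.0212 q [-0.47  0.46  1.54 -0.01  1.18  0.11]
[-15.4, 11.6, 0.6] rz 0.0939
[-14.2, 13.0, 0.6] rz 0.0939
[-12.9, 14.3, 0.6] rz 0.0939
[-11.5, 15.5, 0.6] rz 0.0939
[-10.0, 16.5, 0.6] rz 0.0939
[-8.4, 17.3, 0.6] rz 0.0939
[-6.8, 18.1, 0.6] rz 0.0939
[-5.1, 18.6, 0.6] rz 0.0939
[-3.3, 19.0, 0.6] rz 0.0939
[-1.5, 19.2, 0.6] rz 0.0939
```

Request:
apply_moves(
  motion=[
    {"offset":[-15,12,0],"rotation":[-0.01,0,0.094]},
    {"offset":[-14,13,0],"rotation":[-0.01,0,0.094]},
    {"offset":[-13,14,0],"rotation":[-0.005,0,0.094]},
    {"offset":[-11,15,0],"rotation":[0,0,0.094]},
    {"offset":[-10,16,0],"rotation":[0,0,0.094]},
    {"offset":[-8,17,0],"rotation":[0,0,0.094]},
    {"offset":[-7,18,0],"rotation":[0,0,0.094]},
    {"offset":[-5,19,0],"rotation":[0,0,0.094]},
    {"offset":[-3,19,0],"rotation":[0,0,0.094]},
    {"offset":[-1,19,0],"rotation":[0,0,0.08]},
  ],
)

```text
time: 14.53
tool_pos: [0.5171, -0.3745, 0.2022]
tool_rot: [-3.131, 0.044, 0.016]
contact_force: [0.3, 0.5, -3.7]
opening: 0.0216
```

```bash
python3 - <<'E'
from h import *
corr([0.5295,-0.371,0.13],0.055,4)
E
python3 look.py w9 tray_floor spanner_mid
```

```text
t 14.53 pos [ 0.5171 -0.3745  0.2022] rot [-3.131   0.0443  0.0157] F [ 0.3  0.5 -3.7] open 0.0216 q [-0.74  0.64  1.28 -0.02  1.26  0.83]
total offset [15.6, -2.6, 71.6] rot [-0.012, 0.044, -0.04]  per row/ 4 [3.9, -0.6, 17.9] [-0.0029, 0.011, -0.0099]
t 14.53 pos [ 0.5171 -0.3745  0.2022] rot [-3.131   0.0443  0.0157] F [ 0.3  0.5 -3.7] open 0.0216 q [-0.74  0.64  1.28 -0.02  1.26  0.83]
tray_floor []
spanner_mid [([0.5112, -0.3794, 0.1459], 0.83, [328.0, 304.0])]
```

View pics/w9.png

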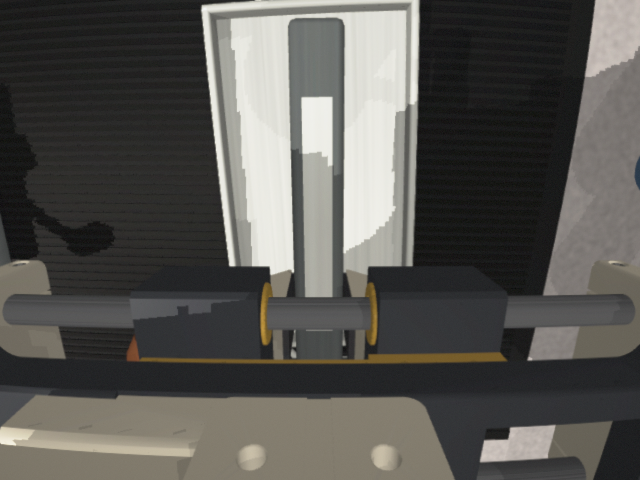

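Request:
apply_moves(
  motion=[
    {"offset":[5,-0.6,16],"rotation":[-0.004,0.015,-0.015]},
    {"offset":[5,-0.6,18],"rotation":[-0.004,0.014,-0.012]},
    {"offset":[4,-0.6,18],"rotation":[-0.004,0.01,-0.01]},
    {"offset":[3,-0.6,16],"rotation":[0,0.008,-0.005]},
  ],
)

```text
time: 15.02
tool_pos: [0.5322, -0.3691, 0.1307]
tool_rot: [3.141, -0.005, 0.068]
contact_force: [-0.8, 0.3, -4.9]
opening: 0.0212
```

Run:
```python
from h import *
corr([0.5295,-0.371,0.087],0.055,4)
```

```text
t 15.02 pos [ 0.5322 -0.3691  0.1307] rot [ 3.1412 -0.0052  0.0679] F [-0.8  0.3 -4.9] open 0.0212 q [-0.73  0.71  1.36  0.    1.07  0.78]
total offset [-3.1, 1.7, 43.7] rot [0.0, -0.005, 0.013]  per row/ 4 [-0.8, 0.4, 10.9] [0.0001, -0.0013, 0.0032]
```

Request:
apply_moves(
  motion=[
    {"offset":[-0.8,0.4,11],"rotation":[0,-0.003,0.004]},
    {"offset":[-0.8,0.4,11],"rotation":[0,-0.002,0.004]},
    {"offset":[-0.8,0.4,11],"rotation":[0,0,0.003]},
    {"offset":[-0.8,0.4,10],"rotation":[0,0,0]},
    {"offset":[0,0,0],"rotation":[0,0,0]},
  ],
)

```text
time: 15.43
tool_pos: [0.5264, -0.3656, 0.0781]
tool_rot: [-3.133, 0.009, 0.061]
contact_force: [-1.6, 0.9, -3.7]
opening: 0.021
```

Run:
```python
from h import *
corr([0.5295,-0.371,0.078],0.055,4)
p=read_camera("side"); cv2.imwrite("pics/side2.png",cv2.resize(p["img"][250:400,280:500,::-1],None,fx=3.5,fy=3.5,interpolation=cv2.INTER_CUBIC))
```

```text
t 15.43 pos [ 0.5264 -0.3656  0.0781] rot [-3.133   0.0091  0.0614] F [-1.6  0.9 -3.7] open 0.021 q [-0.73  0.77  1.4  -0.    0.98  0.78]
total offset [2.8, 5.6, 0.0] rot [-0.009, 0.009, 0.006]  per row/ 4 [0.7, 1.4, 0.0] [-0.0021, 0.0023, 0.0016]
```

View pics/side2.png

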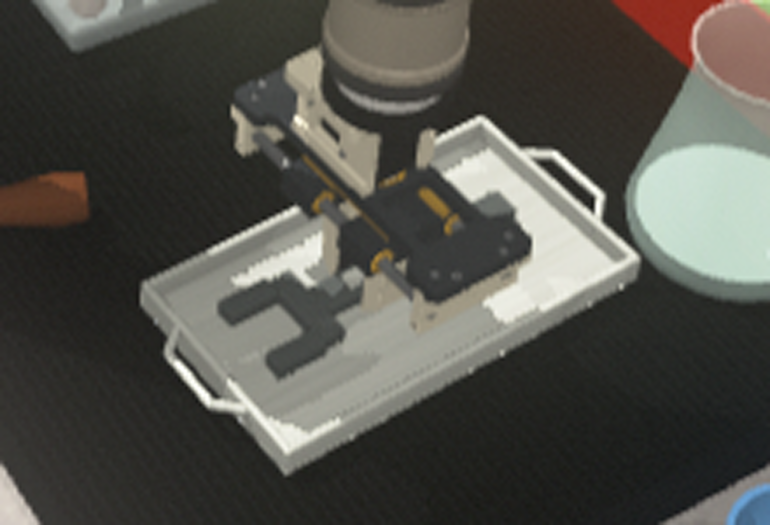

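Request:
apply_moves(
  motion=[
    {"offset":[1,2,1],"rotation":[-0.005,0.005,0]},
    {"offset":[1,2,1],"rotation":[-0.004,0.004,0]},
    {"offset":[0,0,1],"rotation":[0,0,0]},
  ],
)

```text
time: 15.73
tool_pos: [0.5302, -0.3712, 0.0779]
tool_rot: [3.136, -0.005, 0.061]
contact_force: [-0.1, -0.9, -3.3]
opening: 0.0212
```

Run:
```python
from h import *
corr([0.5295,-0.371,0.078],0.055,4)
```

```text
t 15.73 pos [ 0.5302 -0.3712  0.0779] rot [ 3.1365 -0.0046  0.0612] F [-0.1 -0.9 -3.3] open 0.0212 q [-0.73  0.78  1.4  -0.    0.96  0.78]
total offset [-0.7, -0.2, -0.1] rot [0.005, -0.005, 0.006]  per row/ 4 [-0.2, -0.1, -0.0] [0.0013, -0.0011, 0.0015]
```

Request:
apply_moves(
  motion=[
    {"offset":[0,0,1.5],"rotation":[0.002,-0.002,0]},
    {"offset":[0,0,1.5],"rotation":[0.002,-0.002,0]},
  ],
)

```text
time: 15.9
tool_pos: [0.5308, -0.372, 0.0763]
tool_rot: [3.138, -0.003, 0.061]
contact_force: [0.2, 0.4, -4.2]
opening: 0.0216
```

Run:
```python
from h import *
corr([0.5295,-0.371,0.078],0.055,4)
```

```text
t 15.9 pos [ 0.5308 -0.372   0.0763] rot [ 3.1385e+00 -2.5000e-03  6.0900e-02] F [ 0.2  0.4 -4.2] open 0.0216 q [-0.73  0.78  1.39 -0.    0.96  0.78]
total offset [-1.2, -1.1, -1.7] rot [0.003, -0.003, 0.006]  per row/ 4 [-0.3, -0.3, -0.4] [0.0008, -0.0006, 0.0015]
```

Request:
apply_moves(
  motion=[
    {"offset":[0,0,1.5],"rotation":[0.001,-0.001,0]},
  ],
)

```text
time: 15.98
tool_pos: [0.5309, -0.3721, 0.0758]
tool_rot: [3.139, -0.002, 0.061]
contact_force: [-3.8, 4.0, 9.1]
opening: 0.0213
```

Request:
apply_moves(
  motion=[
    {"offset":[0,0,0],"rotation":[0,0,0]},
    {"offset":[0,0,-0.5],"rotation":[0,0,0]},
    {"offset":[0,0,-0.5],"rotation":[0,0,0]},
    {"offset":[0,0,0],"rotation":[0,0,0]},
  ],
  grip=0.5,
  grip_force=20,
)

```text
time: 16.32
tool_pos: [0.5324, -0.3734, 0.0796]
tool_rot: [3.135, -0.006, 0.061]
contact_force: [0.7, 0.5, 0.1]
opening: 0.043
```

Run:
```python
from h import *
corr([0.53,-0.371,0.15],0.055,4)
```

```text
t 16.32 pos [ 0.5324 -0.3734  0.0796] rot [ 3.1349 -0.0062  0.0608] F [0.7 0.5 0.1] open 0.043 q [-0.73  0.78  1.39 -0.    0.97  0.78]
total offset [-1.8, -2.1, -70.5] rot [0.007, -0.006, 0.006]  per row/ 4 [-0.4, -0.5, -17.6] [0.0017, -0.0015, 0.0015]
```

Contact was made, and it has been released. Raise and inspect.

Request:
apply_moves(
  motion=[
    {"offset":[0,0,-15],"rotation":[0,0,0]},
    {"offset":[0,0,-25],"rotation":[0,0,0]},
    {"offset":[0,0,-35],"rotation":[0,0,0]},
    {"offset":[-20,0,-35],"rotation":[0,0,0]},
    {"offset":[-35,0,-20],"rotation":[0,0,0]},
    {"offset":[-35,0,-10],"rotation":[0,0,0]},
    {"offset":[0,0,0],"rotation":[0,0,0]},
    {"offset":[0,0,0],"rotation":[0,0,0]},
  ],
)

```text
time: 16.98
tool_pos: [0.4397, -0.378, 0.2258]
tool_rot: [3.132, -0.007, 0.063]
contact_force: [0.0, 0.3, 0.3]
opening: 0.0458
```

Run:
```python
from h import *
show(observe())
for n in ["side","top"]:
    p=read_camera(n); cv2.imwrite(f"pics/{n}3.png",p["img"][:,:,::-1])
    for q in ["screw_head","nut_knob","spanner_mid","coupe_mid","jigger_mid"]:
        print(n,q,[(np.round(d["location"],4).tolist(),round(d["score"],2)) for d in tip_of(q,p)[:1]])
    if n=="top": print(onz((345.3,252),.103,p))
```

```text
t 16.98 pos [ 0.4397 -0.378   0.2258] rot [ 3.1318 -0.0074  0.0635] F [0.  0.3 0.3] open 0.0458 q [-0.84  0.49  1.48 -0.    1.16  0.67]
side screw_head [([0.5488, -0.0457, 0.0886], 0.7)]
side nut_knob [([0.4757, -0.1158, 0.0904], 0.81)]
side spanner_mid [([0.5358, -0.3723, 0.0137], 0.84)]
side coupe_mid [([0.3403, 0.2388, 0.0865], 0.6)]
side jigger_mid []
top screw_head []
top nut_knob [([0.4752, -0.1114, 0.0817], 0.82)]
top spanner_mid [([0.5329, -0.3723, 0.0207], 0.59)]
top coupe_mid [([0.343, 0.2428, 0.0867], 0.91)]
top jigger_mid []
[ 0.47421666 -0.11260011  0.103     ]
```

View pics/side3.png

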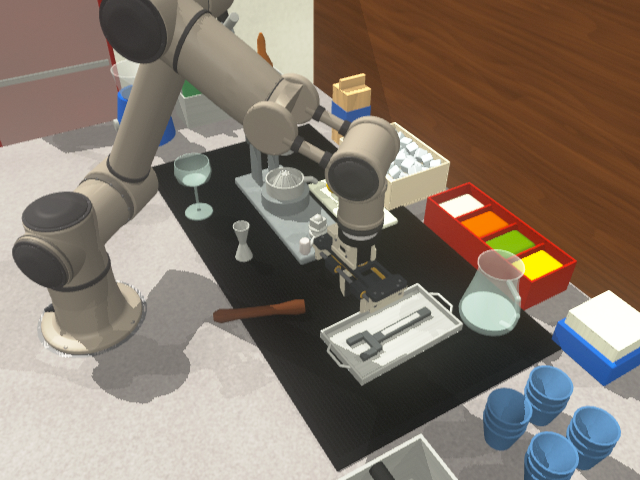

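View pics/top3.png

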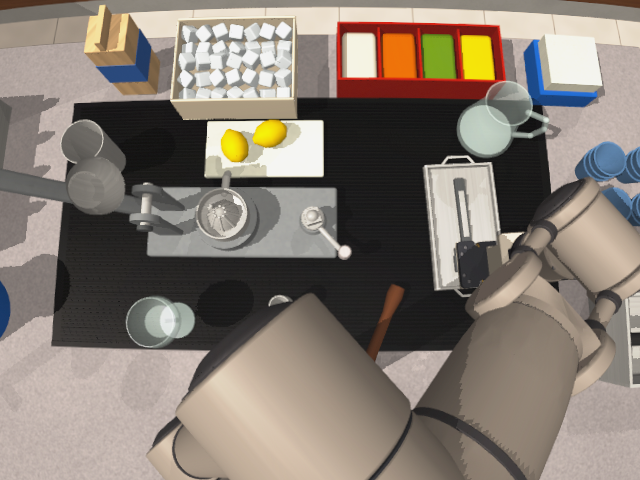

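Run:
```python
from h import *
plan([0.51,-0.06,0.34],1.905,18)
```

```text
[5.0, -17.3, -6.5] rz -0.1022
[6.8, -16.7, -6.5] rz -0.1022
[8.4, -16.0, -6.5] rz -0.1022
[10.0, -15.0, -6.5] rz -0.1022
[11.5, -13.9, -6.5] rz -0.1022
[12.8, -12.7, -6.5] rz -0.1022
[14.1, -11.3, -6.5] rz -0.1022
[15.2, -9.8, -6.5] rz -0.1022
[16.1, -8.2, -6.5] rz -0.1022
[16.8, -6.5, -6.5] rz -0.1022
[17.4, -4.8, -6.5] rz -0.1022
[17.8, -3.0, -6.5] rz -0.1022
[18.0, -1.1, -6.5] rz -0.1022
[18.0, 0.7, -6.5] rz -0.1022
[17.9, 2.5, -6.5] rz -0.1022
[17.5, 4.3, -6.5] rz -0.1022
[17.0, 6.1, -6.5] rz -0.1022
[16.3, 7.8, -6.5] rz -0.1022
```

Request:
apply_moves(
  motion=[
    {"offset":[5,-17,-15],"rotation":[0,0,-0.1]},
    {"offset":[7,-17,-15],"rotation":[0,0,-0.1]},
    {"offset":[8,-16,-12],"rotation":[0,0,-0.1]},
    {"offset":[10,-15,-12],"rotation":[0,0,-0.1]},
    {"offset":[11,-14,-12],"rotation":[0,0,-0.1]},
    {"offset":[13,-13,-10],"rotation":[0,0,-0.1]},
    {"offset":[14,-11,-8],"rotation":[0,0,-0.1]},
    {"offset":[15,-10,-8],"rotation":[0,0,-0.1]},
    {"offset":[16,-8,-5],"rotation":[0,0,-0.1]},
    {"offset":[17,-6,-5],"rotation":[0,0,-0.1]},
    {"offset":[17,-5,-5],"rotation":[0,0,-0.1]},
    {"offset":[18,-3,0],"rotation":[0,0,-0.1]},
  ],
)

```text
time: 18.58
tool_pos: [0.4851, -0.159, 0.3337]
tool_rot: [3.135, 0.004, 1.316]
contact_force: [0.8, 0.0, 0.5]
opening: 0.046
```

Run:
```python
from h import *
corr([0.52,-0.09,0.34],1.905,6)
```

```text
t 18.58 pos [ 0.4851 -0.159   0.3337] rot [3.1346 0.0042 1.3156] F [0.8 0.  0.5] open 0.046 q [-0.47  0.28  1.49 -0.    1.36 -0.21]
total offset [75.5, 16.4, -6.5] rot [0.006, 0.006, -0.589]  per row/ 6 [12.6, 2.7, -1.1] [0.0009, 0.001, -0.0982]
```

Request:
apply_moves(
  motion=[
    {"offset":[6,-3,0],"rotation":[0,0,-0.1]},
    {"offset":[6,-2,0],"rotation":[0,0,-0.1]},
    {"offset":[6,0,0],"rotation":[0,0,-0.1]},
    {"offset":[6,0,0],"rotation":[0,0,-0.1]},
    {"offset":[6,0,0],"rotation":[0,0,-0.1]},
    {"offset":[0,5,0],"rotation":[0,0,-0.08]},
    {"offset":[0,0,0],"rotation":[0,0,0]},
    {"offset":[0,0,0],"rotation":[0,0,0]},
  ],
)

```text
time: 19.25
tool_pos: [0.4869, -0.1205, 0.3348]
tool_rot: [3.136, 0.008, 1.934]
contact_force: [-0.4, 0.6, -0.3]
opening: 0.0461
```

```bash
python3 look.py w10 nut_knob screw_head jigger_mid
```

```text
t 19.25 pos [ 0.4869 -0.1205  0.3348] rot [3.1359 0.008  1.934 ] F [-0.4  0.6 -0.3] open 0.0461 q [-0.39  0.26  1.52 -0.    1.35 -0.76]
nut_knob [([0.4733, -0.1087, 0.0831], 0.87, [309.0, 201.0])]
screw_head [([0.5471, -0.0494, 0.0841], 0.84, [402.0, 171.0])]
jigger_mid [([0.3761, 0.0122, 0.0536], 0.67, [260.0, 48.0])]
```

View pics/w10.png

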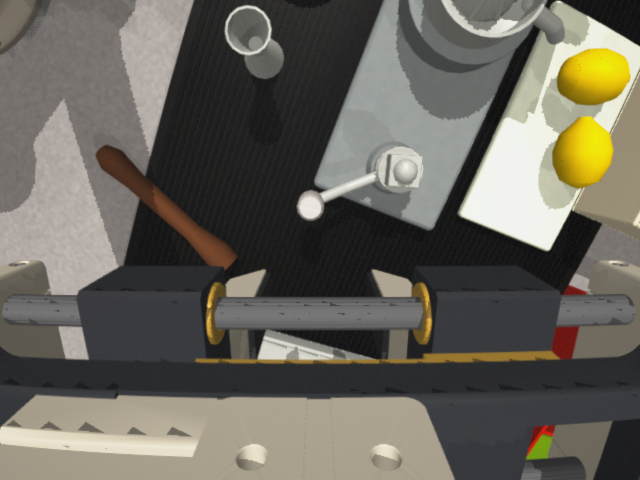

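Run:
```python
import cv2
a=cv2.imread("pics/w10.png")[135:225,290:440]; cv2.imwrite("pics/z10.png",cv2.resize(a,None,fx=5,fy=5,interpolation=cv2.INTER_CUBIC))
a=cv2.imread("pics/w1.png")[190:280,260:390]; cv2.imwrite("pics/z1.png",cv2.resize(a,None,fx=5,fy=5,interpolation=cv2.INTER_CUBIC))
```

```text
(no output)
```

View pics/z10.png

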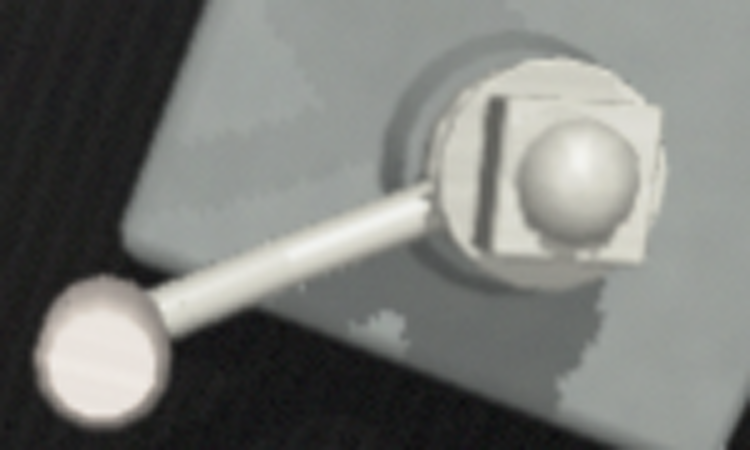

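View pics/z1.png

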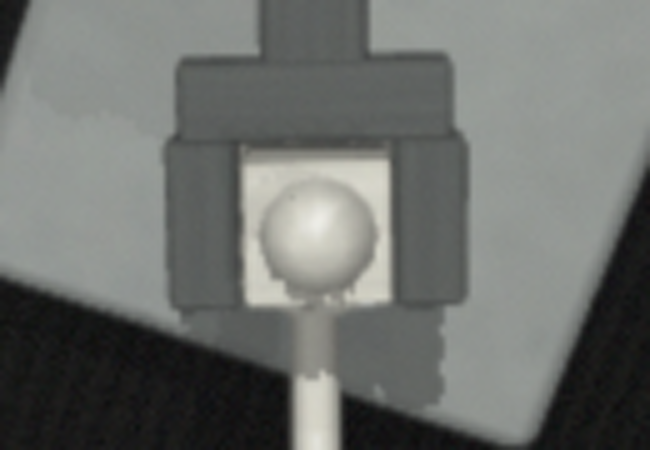

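Run:
```python
from h import *
def L(n):
    d=np.load(n+".npz"); return {"camera_matrix":d["K"],"D":d["D"]},(d["R"],d["t"])
def ang(n,cs,off):
    p,Rt=L(n); P=np.array([onz((off[0]+u/5,off[1]+v/5),.096,p,Rt) for u,v in cs])
    A=[np.degrees(np.arctan2(*(P[(i+1)%4]-P[i])[[1,0]])) for i in range(4)]
    print(n,np.round(A,1),"mod90",np.round(np.mod(A,90),1),np.mean(np.mod(A,90)), P.mean(0), [np.hypot(*(P[(i+1)%4]-P[i])[:2]) for i in range(4)])
ang("w10",[(505,97),(660,107),(645,262),(490,250)],(290,135))
ang("w1",[(243,155),(390,152),(393,305),(244,305)],(260,190))
p,Rt=L("w10"); k=onz((290+98/5,135+363/5),.103,p,Rt); s=onz((290+580/5,135+165/5),.105,p,Rt); print(k,s,np.degrees(np.arctan2(*(k-s)[[1,0]])))
p,Rt=L("w5")
print("proj knob at candidates", [proj([0.5467+.095*np.cos(np.radians(a)),-.049+.095*np.sin(np.radians(a)),.085],p,Rt) for a in (-138.5,-141,-144.5)])
```

```text
w10 [  17.7  -71.1 -163.3  107.7] mod90 [17.7 18.9 16.7 17.7] 17.76045731322966 [ 0.54665531 -0.04866271  0.096     ] [np.float64(0.029152923108932752), np.float64(0.02878025853584137), np.float64(0.029764569468868077), np.float64(0.02825957626351478)]
w1 [  20.3  -68.9 -161.   109.2] mod90 [20.3 21.1 19.  19.2] 19.876025051113718 [ 0.54675839 -0.04799234  0.096     ] [np.float64(0.029060174880835097), np.float64(0.031485709067204166), np.float64(0.030103986319773235), np.float64(0.030833316990828398)]
[ 0.47509562 -0.11177384  0.103     ] [ 0.54409632 -0.04624331  0.105     ] -136.4775920915242
proj knob at candidates [array([[240.49709017, 339.69093414]]), array([[238.67279044, 335.79359519]]), array([[236.4181464 , 330.19508318]])]
```

```bash
python3 -c "
from cell import *
print(observe()['contact_force'],observe()['time']); print(hand_in())"
```

```text
[ 0.74308567  0.98652172 -0.45601173] 19.45
the job is handed in; nothing more can be done
None
```

I tightened the jam nut with the spanner in place, then took the spanner off and laid it flat in the tray. I handed the job in at about 19.5 s.

- **Nut:** I swung the lever about 68–69° clockwise until it met a solid stop. After letting go I pushed the knob again (about 26 N) and it still held. The knob then stayed where it was while I removed the spanner.
- **Spanner:** I lifted it straight off and set it down until it touched the tray floor. The last side and top pictures show it lying inside the tray.
- **Glass and jigger:** both stand where they began, to within the few millimetres the cameras can resolve. The networks missed the jigger in the last side and top pictures, but the wrist camera found it upright at its old place.

**Checks that disagreed slightly:**
- The screw head looks about 2° clockwise of its first angle, with about 1° of measuring error. That may be play in the spanner's jaw; I could not tell more finely.
- The knob's final angle read about −138.5° in the last pictures. The arm read about −140.5° at first contact with the stop, and an earlier, partly hidden view gave about −144.5°. I put the difference down to finger flex and jaw play. I did not push the nut again, because without the spanner that would have turned the screw.

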